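# Cover the baking pots, load the warmer and switch it on

## Task

Stand every white pot upright on the warmer's plate and cover it with the wooden lid of its own shape and size, properly seated in its mouth. Only when all the pots are on the plate and covered, push the warmer's knob down, turn it clockwise to its stop and let it spring up again. Leave the other things on the table where they are.

Things in the scene. Friction and masses are not known exactly. Their poses are not given: they have to be found in the camera images.
- warmer: Fixed food warmer: a flat warming plate with a raised rim and, on its side nearest the robot (its -x), a black control pod with the knob. Origin on the table under the plate's centre, z up. Plate 35 mm above it, 220 mm (x) by 240 mm (y) inside the rim; rim 8 mm high, 8 mm thick. Pod: x -218 to -114 mm, y +-75 mm, top 35 mm above the table.
- plate_center (a point): Centre of the warming plate's flat upper face; axes as the warmer's.
- knob_grip (a point): Centre of the top of the black press-and-turn knob, on its vertical axis, 165 mm from the plate's centre, 90 mm above the table when up. Turns with the knob: white pointer line along -x. The knob is round, 34 mm across, 38 mm high over a 48 mm disc with two steel teeth; steel guards beside it (to 42 mm from the axis) reach 17 mm above the pod: grip only its upper 26 mm.
- knob_press (a joint): How far the knob is pushed down: 0 up, 0.007 m fully down. A spring pushes it up with 5 N when up, 11 N when fully down.
- knob_turn (a joint): Turn of the knob, clockwise seen from above: 0 off, stop at 1.4 rad = on. Knob up: its teeth are caught at off (and likewise at on). Pushed down at least 5 mm it turns easily, under the guards. From 1.28 rad to the stop it springs up when let go; let go in between, it stays down.
- pot_round_big: Open white ceramic baking pot, round, 58 mm in diameter, 48 mm high, walls 4 mm. Origin at the centre of its underside, z up. May be absent.
- lid_round_big: Wooden lid of the round big pot: disc 60 mm in diameter, 6 mm thick, over a round plug 45 mm across, 7 mm deep, that enters the pot's mouth with 2.5 mm play all round; on top a bar handle 30 mm long (along its x), 12 mm wide, 22 mm high. Origin at the centre of the plug's underside, z up (handle top 35 mm above). Starts handle up; fitted, it is 41 mm above the pot's origin.
- pot_round_small: Open white ceramic baking pot, round, 44 mm in diameter, 40 mm high, walls 4 mm. Origin at the centre of its underside, z up. May be absent.
- lid_round_small: Wooden lid of the round small pot: disc 46 mm in diameter, 6 mm thick, over a round plug 31 mm across, 7 mm deep, that enters the pot's mouth with 2.5 mm play all round; on top a bar handle 30 mm long (along its x), 12 mm wide, 22 mm high. Origin at the centre of the plug's underside, z up (handle top 35 mm above). Starts handle up; fitted, it is 33 mm above the pot's origin.
- pot_square_big: Open white ceramic baking pot, square, 56 mm square (sides along its x and y), 48 mm high, walls 4 mm. Origin at the centre of its underside, z up. May be absent.
- lid_square_big: Wooden lid of the square big pot: 58 mm square, 6 mm thick, over a square plug 43 mm across, 7 mm deep, that enters the pot's mouth with 2.5 mm play all round; on top a bar handle 30 mm long (along its x), 12 mm wide, 22 mm high. Origin at the centre of the plug's underside, z up (handle top 35 mm above). Starts handle up; fitted, it is 41 mm above the pot's origin.
- pot_square_small: Open white ceramic baking pot, square, 42 mm square (sides along its x and y), 40 mm high, walls 4 mm. Origin at the centre of its underside, z up. May be absent.
- lid_square_small: Wooden lid of the square small pot: 44 mm square, 6 mm thick, over a square plug 29 mm across, 7 mm deep, that enters the pot's mouth with 2.5 mm play all round; on top a bar handle 30 mm long (along its x), 12 mm wide, 22 mm high. Origin at the centre of the plug's underside, z up (handle top 35 mm above). Starts handle up; fitted, it is 33 mm above the pot's origin.
- mug: White mug, 82 mm across, 90 mm high; a bystander. Origin under its middle.
- jam_jar: Glass jam jar, 60 mm across, 85 mm high; a bystander. Origin under its middle.
- pear: Pear standing up, 66 mm across, 74 mm high; a bystander. Origin under its middle.
- pomegranate: Pomegranate, 86 mm across, 88 mm high; a bystander. Origin under its middle.
- grater: Flat steel hand grater lying down, 220 mm long, 58 mm wide, 10 mm thick; a bystander. Origin under its middle.
- chocolate: Piece of dark chocolate, 40 by 30 by 12 mm; a bystander. Origin under its middle.
- cookie_cutter: Round steel cookie cutter, a thin ring 40 mm across, 12 mm high; a bystander. Origin under its middle.
Mind the look-alikes: they are no part of the job. What is shaped like the pot_round_big but blue is not meant.

How it is judged:
On the way, in this order (a step that is already met when the one before it is completed fails the run):
1. every pot present stands on the warming plate with its own lid seated, the knob still off (x of pot_round_big in the frame of plate_center between -0.092 and 0.092 m and y of pot_round_big in the frame of plate_center between -0.102 and 0.102 m and z of pot_round_big in the frame of plate_center between -0.003 and 0.003 m and angle between each of pot_round_big, pot_round_small, pot_square_big, pot_square_small's own z axis and vertical below 0.1 rad and horizontal distance between lid_round_big and pot_round_big below 0.005 m and z of lid_round_big in the frame of pot_round_big between 0.0385 and 0.0435 m and angle between the z axis of lid_round_big and the z axis of pot_round_big, either way round below 0.1 rad and linear speed of each of pot_round_big, pot_round_small, pot_square_big, pot_square_small below 0.02 m/s and x of pot_round_small in the frame of plate_center between -0.092 and 0.092 m and y of pot_round_small in the frame of plate_center between -0.102 and 0.102 m and z of pot_round_small in the frame of plate_center between -0.003 and 0.003 m and horizontal distance between lid_round_small and pot_round_small below 0.005 m and z of lid_round_small in the frame of pot_round_small between 0.0305 and 0.0355 m and angle between the z axis of lid_round_small and the z axis of pot_round_small, either way round below 0.1 rad and x of pot_square_big in the frame of plate_center between -0.092 and 0.092 m and y of pot_square_big in the frame of plate_center between -0.102 and 0.102 m and z of pot_square_big in the frame of plate_center between -0.003 and 0.003 m and horizontal distance between lid_square_big and pot_square_big below 0.005 m and z of lid_square_big in the frame of pot_square_big between 0.0385 and 0.0435 m and angle between the z axis of lid_square_big and the z axis of pot_square_big, either way round below 0.1 rad and x of pot_square_small in the frame of plate_center between -0.092 and 0.092 m and y of pot_square_small in the frame of plate_center between -0.102 and 0.102 m and z of pot_square_small in the frame of plate_center between -0.003 and 0.003 m and horizontal distance between lid_square_small and pot_square_small below 0.005 m and z of lid_square_small in the frame of pot_square_small between 0.0305 and 0.0355 m and angle between the z axis of lid_square_small and the z axis of pot_square_small, either way round below 0.1 rad and value of joint knob_turn below 0.2 rad), for 0.2 s.
2. the knob is held pushed down while it is turned clockwise (value of joint knob_press above 0.004 m and value of joint knob_turn above 0.5 rad), for 0.05 s.
At the end, for the whole second after the job is handed in: Each pot present stands upright on the plate, base within 3 mm of it, with its own lid seated: centred within 5 mm, height within 2.5 mm, level within 0.1 rad, all at rest; the knob is turned over 1.25 rad and has sprung up (pressed under 2 mm). A lid without a pot may be anywhere (x of pot_round_big in the frame of plate_center between -0.092 and 0.092 m and y of pot_round_big in the frame of plate_center between -0.102 and 0.102 m and z of pot_round_big in the frame of plate_center between -0.003 and 0.003 m and angle between each of pot_round_big, pot_round_small, pot_square_big, pot_square_small's own z axis and vertical below 0.1 rad and horizontal distance between lid_round_big and pot_round_big below 0.005 m and z of lid_round_big in the frame of pot_round_big between 0.0385 and 0.0435 m and angle between the z axis of lid_round_big and the z axis of pot_round_big, either way round below 0.1 rad and linear speed of each of pot_round_big, pot_round_small, pot_square_big, pot_square_small below 0.02 m/s and x of pot_round_small in the frame of plate_center between -0.092 and 0.092 m and y of pot_round_small in the frame of plate_center between -0.102 and 0.102 m and z of pot_round_small in the frame of plate_center between -0.003 and 0.003 m and horizontal distance between lid_round_small and pot_round_small below 0.005 m and z of lid_round_small in the frame of pot_round_small between 0.0305 and 0.0355 m and angle between the z axis of lid_round_small and the z axis of pot_round_small, either way round below 0.1 rad and x of pot_square_big in the frame of plate_center between -0.092 and 0.092 m and y of pot_square_big in the frame of plate_center between -0.102 and 0.102 m and z of pot_square_big in the frame of plate_center between -0.003 and 0.003 m and horizontal distance between lid_square_big and pot_square_big below 0.005 m and z of lid_square_big in the frame of pot_square_big between 0.0385 and 0.0435 m and angle between the z axis of lid_square_big and the z axis of pot_square_big, either way round below 0.1 rad and x of pot_square_small in the frame of plate_center between -0.092 and 0.092 m and y of pot_square_small in the frame of plate_center between -0.102 and 0.102 m and z of pot_square_small in the frame of plate_center between -0.003 and 0.003 m and horizontal distance between lid_square_small and pot_square_small below 0.005 m and z of lid_square_small in the frame of pot_square_small between 0.0305 and 0.0355 m and angle between the z axis of lid_square_small and the z axis of pot_square_small, either way round below 0.1 rad and value of joint knob_turn above 1.25 rad and value of joint knob_press below 0.002 m); the robot touches nothing.
It fails at once if one of the other things (mug, jam jar, pear, pomegranate, grater, chocolate, cookie cutter) is pushed over 4 cm aside or knocked over (distance of any of mug, jam_jar, pear, pomegranate, grater, chocolate, cookie_cutter from where it was at the start of the episode above 0.04 m or angle between any of mug, jam_jar, pear, pomegranate, grater, chocolate, cookie_cutter's own z axis and vertical above 0.5 rad).
Of pot_round_big, pot_round_small, pot_square_big, pot_square_small only 3 to 4 are there at a start; the rules pass over those that are not, and their reading is None.
At some moment in a run one of pot_round_big, pot_round_small, pot_square_big, pot_square_small, lid_round_big, lid_round_small, lid_square_big, lid_square_small may be knocked a few centimetres aside while the robot is not near it.
It also fails if it takes over 210 s, if anything falls off the work surface, if the arm or the gripper's body presses on something with over 40 N, if the wrist force passes 120 N, or if a joint passes its speed limit or range.

## Robot

A 6-joint arm with a two-finger parallel gripper is mounted at the origin on the work surface. World frame = base frame: x ahead of the robot, y to its left, z up, the work surface at z = 0. Lengths are in m, angles in rad, forces in N, time in s.
With the tool pointing down it reaches from about 0.35 to 0.775 m from the base axis. Payload 7.3 kg.
Tool frame: the origin (TCP) lies between the finger pads; the fingertips stand 14 mm ahead of it and the grasp point (between the pads) lies 5 mm behind it; z points along the fingers, y is the line along which they close (so a half turn about z gives the same grasp; the last joint's range is limited). The gripper opens to 92 mm and grips with 3 to 60 N. Pads are 19 mm wide; open, the fingers measure 130 mm over their backs; the gripper's body (75 mm by 190 mm) begins 47 mm behind the grasp point.
Start: joints at [1.193, 0.342, 1.524, -0, 1.275, -0.146], TCP at [0.121, 0.511, 0.241] pointing down, gripper open.
Joint ranges: [-2.53, 2.53], [-0.77, 2.02], [0.04, 2.7], [-1, 4.14], [0.28, 2.66], [-3.11, 3.11]. Speed limits (rad/s): [2.57, 2.57, 3.14, 3.14, 3.14, 3.14].

## Interface

Orientations are given as [roll, pitch, yaw] about the fixed x, y, z axes, in that order (R = Rz(yaw) Ry(pitch) Rx(roll)).
In Python, from cell import robot, eyes gives the robot as it stands. The module is installed in compiled form; this text tells all that it offers.
- The arm moves only by the shell command python3 -m handwheel 'ROWS' [FORCE]. ROWS is JSON, one flat list of numbers, 5 for each row, row after row: the shift along the world's x, y, z in mm, then the turn about the world's z in rad, then the opening, from 0 (shut) to 1 (fully open). In form: [x, y, z, spin, jaw, x, y, z, spin, jaw, ...]. A call has 1 to 8 rows; each row shifts and turns the commanded pose from where the row before left it; what a row does not reach is not made up. A row lasts 1/10 s, in which the tool goes at most 50 mm and 8.59 degrees, less where a joint would pass 70% of its speed; a pose out of reach is approached as far as the arm can. A call with a gripper value outside its range is refused whole. The fingers move at their own pace and stop on an object; FORCE is the grip in N (left out, the last holds). Time passes only in rows, so rows that do not move let the fingers close. It gives the time, the measured TCP pose, the force, the opening and the grip force at its end, in the units of the state.
- robot.observe(): the state, without advancing time (a new reading comes with each control period).
- eyes.read_camera(name): name is "scene" or "top"; returns (picture, depth): 400x640x3 uint8, blue, green, red; 400x640 float32, m along the optical axis (not along the pixel's ray), 0 where there is no reading.
- eyes.calibration(name): a dict with "fx", "fy", "cx", "cy" (pixels), "dist_coeffs" ([k1, k2, p1, p2, k3] as OpenCV has them; the pictures are not rectified), "world_to_cam" (4x4, takes a point from world to camera coordinates). Camera axes: x right, y down, z forward; pixel columns grow to the right and rows downward; lengths in m; the calibration is good to about 2 mm. A picture is of the moment at which its call begins. calibration takes no time and is no camera call.
- robot.hand_in(): hands the job in; it is judged then, once.
The state is a dict: "time": time; "qpos": joint angles; "qvel": joint speeds; "joint_efforts": joint torques, N m; "tool_pos": TCP position; "tool_rot": TCP orientation; "contact_force": force on the tool from outside, world axes, zero at the start; "torque": the same for the moment, N m; "opening": finger opening in m; "grip_force": force on a finger pad.
Only numpy, scipy, OpenCV 4.12 (cv2) and the standard library are available. Lean on these libraries where they do the work, as an engineer would, in place of code of your own. Each camera call takes 0.05 s, during which the arm holds its last target. There are 200 camera calls.

## Working session

There is one attempt and no reset: what is moved stays moved. The work goes in short steps, Python scripts to look and compute and a shell command to move; the robot and the scene stay as the last step left them, time stands still between calls to the robot, and variables do not carry over. Pictures are saved under pics/ and viewed, at most 14 in all, crops included, and the job is handed in when it is done.

```bash
mkdir -p pics; cat > h.py <<'E'
import numpy as np, cv2
from cell import robot, eyes
def grab(n):
    im,d=eyes.read_camera(n); return im.copy(),d.copy()
def cal(n):
    c=eyes.calibration(n); K=np.array([[c["fx"],0,c["cx"]],[0,c["fy"],c["cy"]],[0,0,1.]]); return K,np.array(c["dist_coeffs"],float),np.array(c["world_to_cam"])
def ray(n,uv):
    K,D,T=cal(n); p=cv2.undistortPoints(np.array(uv,float).reshape(-1,1,2),K,D)[:,0]
    d=np.c_[p,np.ones(len(p))]; R,t=T[:3,:3],T[:3,3]
    return -R.T@t, d@R   # origin, dirs (unit along z cam)
def onplane(n,uv,z):
    o,d=ray(n,uv); return o+d*((z-o[2])/d[:,2])[:,None]
def cloud(n,dep):
    v,u=np.mgrid[:400,:640]; o,d=ray(n,np.c_[u.ravel(),v.ravel()])
    return (o+d*dep.reshape(-1,1)).reshape(400,640,3)
def proj(n,P):
    K,D,T=cal(n); return cv2.projectPoints(np.array(P,float).reshape(-1,3),cv2.Rodrigues(T[:3,:3])[0],T[:3,3],K,D)[0][:,0]
E
python3 - <<'E'
from h import *
for n in("scene","top"):
    im,d=grab(n); cv2.imwrite(f"pics/{n}0.png",im); np.save(f"{n}0.npy",d)
    K,D,T=cal(n); print(n,K[0,0],D,(-T[:3,:3].T@T[:3,3]).round(3),T[:3,:3].round(2).tolist(),(d>0).mean())
print(robot.observe())
E
```

```text
scene 397.99951800546035 [-0.03914627  0.          0.          0.          0.        ] [1.021 0.905 0.946] [[-0.87, 0.49, 0.0], [0.31, 0.54, -0.78], [-0.39, -0.68, -0.62]] 0.9958828125
top 398.9360309959832 [-0.02665597  0.          0.          0.          0.        ] [ 0.26  -0.012  1.305] [[0.02, -1.0, -0.0], [-0.98, -0.01, -0.19], [0.19, 0.01, -0.98]] 0.9960859375
{'time': 0.1, 'qpos': array([ 1.19299569e+00,  3.42607807e-01,  1.52491933e+00, -3.64773906e-05,
        1.27542839e+00, -1.46001430e-01]), 'qvel': array([ 0.00034136, -0.00180806, -0.00213248,  0.00125022, -0.00182463,
        0.00029258]), 'joint_efforts': array([ 2.71480283e-03, -4.32004881e+01, -2.44694602e+01,  7.20136170e-02,
        5.25410031e-02, -3.36990263e-05]), 'tool_pos': array([0.12046517, 0.51062842, 0.24013869]), 'tool_rot': array([-3.14023921e+00, -1.63763032e-04,  2.90980398e+00]), 'contact_force': array([0.06670835, 0.76102391, 0.35461048]), 'torque': array([-0.04931743, -0.02833272, -0.02342048]), 'grip_force': 0.0, 'opening': 0.09204142521384295}
```

View pics/scene0.png

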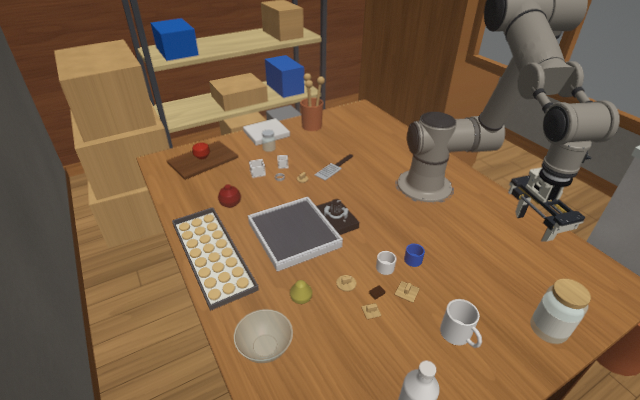

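View pics/top0.png

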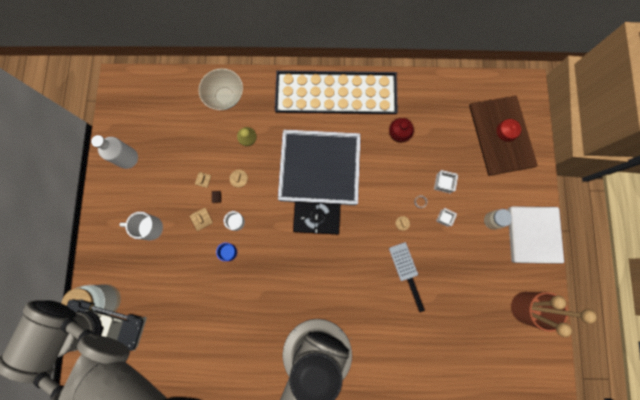

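Top view: white pots at (233,220) round, (446,181) and (446,216) square; blue look-alike (227,252); lids at (203,180), (238,178), (201,219) and (403,223). The warmer is at (320,167) and the knob at (317,217). Next I measure and enlarge.

```bash
cat > look.py <<'E'
from h import *
def blobs(n,im,d,win,lo=0.006,hi=0.12,amin=15):
    X=cloud(n,d); m=((X[...,2]>lo)&(X[...,2]<hi)&(d>0)).astype(np.uint8)
    w=np.zeros_like(m); u0,v0,u1,v1=win; w[v0:v1,u0:u1]=1; m*=w
    k,l,s,c=cv2.connectedComponentsWithStats(m)
    for i in range(1,k):
        if s[i,4]<amin: continue
        P=X[l==i]; zt=np.percentile(P[:,2],97); 
        cn=max(cv2.findContours((l==i).astype(np.uint8),0,1)[0],key=cv2.contourArea)
        T=P[P[:,2]>zt-.006]; bgr=im[l==i].mean(0).astype(int)
        print(n,c[i].round(0),s[i,4],"ztop %.3f"%zt,"xy",((T.min(0)+T.max(0))/2)[:2].round(4),"ext",(T.max(0)-T.min(0))[:2].round(3),"hull",(P.max(0)-P.min(0))[:2].round(3),bgr)
E
python3 - <<'E'
from look import *
im=cv2.imread("pics/top0.png"); d=np.load("top0.npy")
X=cloud("top",d)
print("table z",[X[v,u].round(4).tolist() for u,v in((270,230),(260,200),(380,180),(430,250))])
blobs("top",im,d,(110,115,260,300)); blobs("top",im,d,(385,165,470,235)); blobs("top",im,d,(270,120,370,240))
im2=cv2.imread("pics/scene0.png"); d2=np.load("scene0.npy")
blobs("scene",im2,d2,(330,235,440,330)); blobs("scene",im2,d2,(245,150,315,190));
a=cv2.resize(im[160:265,180:260],None,fx=5,fy=5,interpolation=2); b=cv2.resize(im[160:265,385:465],None,fx=5,fy=5,interpolation=2)
cv2.imwrite("pics/c1.png",np.hstack([a,b])[:, :800])
E
```

```text
table z [[0.3823, 0.158, -0.0016], [0.4812, 0.1949, 0.0006], [0.5553, -0.2044, 0.0006], [0.3251, -0.3635, 0.0016]]
top [247. 137.] 306 ztop 0.073 xy [0.6905 0.2431] ext [0.028 0.027] hull [0.062 0.065] [ 53 106 118]
top [125. 157.] 454 ztop 0.118 xy [0.6154 0.6352] ext [0.069 0.034] hull [0.072 0.057] [104 108 112]
top [238. 179.] 249 ztop 0.036 xy [0.5509 0.2683] ext [0.028 0.014] hull [0.06  0.058] [101 147 183]
top [203. 180.] 176 ztop 0.038 xy [0.5443 0.3883] ext [0.028 0.016] hull [0.05  0.049] [ 94 138 173]
top [216. 197.] 107 ztop 0.017 xy [0.4884 0.3386] ext [0.038 0.029] hull [0.039 0.03 ] [33 43 66]
top [201. 219.] 306 ztop 0.035 xy [0.4122 0.3848] ext [0.029 0.02 ] hull [0.072 0.078] [ 96 141 175]
top [143. 226.] 736 ztop 0.092 xy [0.3841 0.5512] ext [0.078 0.082] hull [0.094 0.117] [135 138 141]
top [234. 221.] 211 ztop 0.052 xy [0.4059 0.2715] ext [0.054 0.055] hull [0.068 0.057] [175 178 182]
top [226. 251.] 241 ztop 0.050 xy [0.3097 0.2904] ext [0.056 0.057] hull [0.057 0.059] [143  75  54]
top [114. 293.] 123 ztop 0.066 xy [0.1678 0.6295] ext [0.021 0.007] hull [0.043
[... 967 characters left out ...]
top 0.034 xy [0.4155 0.3894] ext [0.029 0.019] hull [0.078 0.078] [ 97 145 175]
scene [377. 291.] 120 ztop 0.014 xy [0.4939 0.3446] ext [0.039 0.034] hull [0.04  0.034] [30 47 73]
scene [371. 311.] 218 ztop 0.035 xy [0.5497 0.3913] ext [0.029 0.016] hull [0.051 0.051] [ 94 141 171]
scene [282. 160.] 120 ztop 0.041 xy [ 0.4361 -0.4124] ext [0.051 0.052] hull [0.053 0.056] [159 166 173]
scene [257. 167.] 205 ztop 0.049 xy [ 0.5507 -0.4105] ext [0.058 0.066] hull [0.061 0.073] [165 170 175]
scene [302. 177.] 79 ztop 0.035 xy [ 0.4148 -0.2689] ext [0.03  0.022] hull [0.043 0.049] [ 92 136 166]
scene [280. 178.] 18 ztop 0.015 xy [ 0.4883 -0.3207] ext [0.037 0.024] hull [0.038 0.024] [115 126 140]
```

View pics/c1.png

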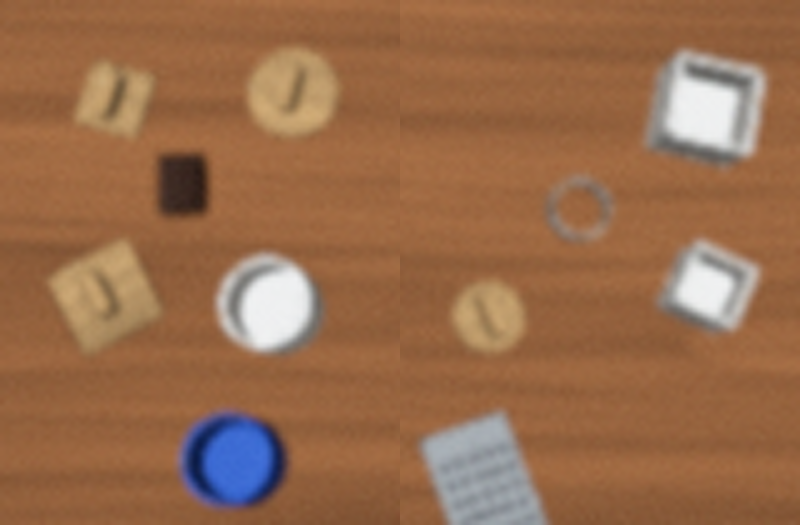

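Crop: left half shows a white round pot (big; rim measures 57 mm and top 50 mm, so not the small 44/40 one). The blue pot is a look-alike, not meant. Lids here are square small, round big and square big. Right half shows a big white square pot, a small white square pot and the round small lid, which has no pot. So 3 pots are present. Next: precise poses.

```bash
cat > meas.py <<'E'
from h import *
def patch(n,X,im,near,zlo,zhi,r=.045,col=None):
    m=(np.hypot(X[...,0]-near[0],X[...,1]-near[1])<r)&(X[...,2]>zlo)&(X[...,2]<zhi)
    if col is not None: m&=col(im)
    return m
def rect(P):
    (c,s,a)=cv2.minAreaRect((P[:,:2]*1000).astype(np.float32)); return np.array(c).round(1),np.array(s).round(1),round(((a+45)%90)-45,1)
def pot(near,h,base=0.0,r=.05):
    "rim outline of pot: top at base+h; both cameras"
    out=[]
    for n in("top","scene"):
        im,d=grab(n); X=cloud(n,d); m=patch(n,X,im,near,base+h-.010,base+h+.015,r)
        v,u=np.nonzero(m); P=onplane(n,np.c_[u,v],base+h)
        c,s,a=rect(P); z=np.percentile(X[m][:,2],80); print(n,"pot c",c,"size",s,"yaw",a,"z %.3f"%z,m.sum()); out.append(c)
    return np.mean(out,0)
def lid(near,base=0.0,r=.05):
    "disc outline (top at base+13) and handle (top base+35)"
    for n in("top","scene"):
        im,d=grab(n); X=cloud(n,d)
        m=patch(n,X,im,near,base+.005,base+.045,r); v,u=np.nonzero(m); 
        zz=X[m][:,2]; P=onplane(n,np.c_[u,v],base+.013); P=P[zz<base+.022]
        H=onplane(n,np.c_[u,v],base+.035)[zz>base+.029]; hc=H.mean(0)*1000
        w,V=np.linalg.eigh(np.cov(H[:,:2].T)); ax=V[:,1]
        print(n,"lid c",*rect(P),"handle c",rect(H)[:2],hc[:2].round(1),"ang %.1f"%(np.degrees(np.arctan2(ax[1],ax[0]))%180),"ztop %.3f"%np.percentile(zz,97))
E
python3 - <<'E'
from meas import *
print("RB",pot((.408,.2727),.048)); print("SB",pot((.548,-.412),.048)); print("SS",pot((.433,-.412),.040,r=.045))
for k,p in dict(RB=(.553,.27),SB=(.414,.387),SS=(.547,.39)).items(): print(k); lid(p)
for n in("top","scene"):
    im,d=grab(n); X=cloud(n,d); br=im.min(2)>120
    m=br&(abs(X[...,0]-.58)<.16)&(abs(X[...,1])<.17)&(X[...,2]>.036)&(X[...,2]<.056)&(X[...,0]>.47)
    v,u=np.nonzero(m); print(n,"rim",rect(onplane(n,np.c_[u,v],.043)),X[m][:,2].mean())
    q=(abs(X[...,0]-.58)<.05)&(abs(X[...,1])<.08); print("plate z",np.median(X[q][:,2]))
    m=(abs(X[...,0]-.42)<.06)&(abs(X[...,1])<.06)&(X[...,2]>.082)&(X[...,2]<.105)
    v,u=np.nonzero(m); print("knob",rect(onplane(n,np.c_[u,v],.09)),np.median(X[m][:,2]))
im,_=grab("top"); a=cv2.resize(im[120:240,270:370],None,fx=5,fy=5,interpolation=2); cv2.imwrite("pics/c2.png",a)
E
```

```text
top pot c [406.  270.4] size [54.2 57.7] yaw 1.0 z 0.049 88
scene pot c [413.9 278.4] size [64.3 55.4] yaw -36.4 z 0.048 120
RB [409.95 274.4 ]
top pot c [ 544.8 -412.7] size [59.  59.3] yaw -12.8 z 0.050 132
scene pot c [ 553.7 -404.4] size [73.3 51.6] yaw -14.6 z 0.048 69
SB [ 549.25 -408.55]
top pot c [ 428.1 -410.6] size [43.9 42.7] yaw -26.6 z 0.042 85
scene pot c [ 440.8 -404.2] size [56.4 38.4] yaw -26.3 z 0.039 52
SS [ 434.45 -407.4 ]
RB
top lid c [557.8 266.9] [90.2 68. ] -43.9 handle c (array([550.4, 267.6]), array([12.3, 28.9])) [550.  267.7] ang 166.0 ztop 0.037
scene lid c [556.2 272.5] [57.6 57.6] -29.6 handle c (array([557.7, 274.5]), array([15.2, 29.6])) [558.3 273.5] ang 172.1 ztop 0.036
SB
top lid c [412.1 384.2] [80.2 89.1] -25.4 handle c (array([411.7, 384. ]), array([29.8, 11.3])) [412.1 384.2] ang 29.3 ztop 0.035
scene lid c [417.  391.3] [60.7 63.3] 29.9 handle c (array([418.7, 390.6]), array([32.4, 11.4])) [418.3 390.2] ang 28.9 ztop 0.034
SS
top lid c [546.4 384.5] [95.2 56.9] -30.6 handle c (array([544.3, 387.1]), array([12.1, 29.3])) [544.5 387.4] ang 161.9 ztop 0.037
scene lid c [543.1 385.4] [63.6 54.9] -13.8 handle c (array([550.3, 393.4]), array([13.2, 29.2])) [550.9 392.9] ang 166.1 ztop 0.035
top rim (array([588.6,  -1.4]), array([255.7, 236.4]), -2.2) 0.04228928827159584
plate z 0.03566311978048531
knob (array([424.9,   4.5]), array([31.7, 34.5]), -25.5) 0.0909621453601761
scene rim (array([594.9,   5.4]), array([261.4, 238.2]), -2.0) 0.04110117412417693
plate z 0.03533364669306349
knob (array([433.2,  12.7]), array([38.9, 31.1]), -31.3) 0.08965832158885967
```

View pics/c2.png

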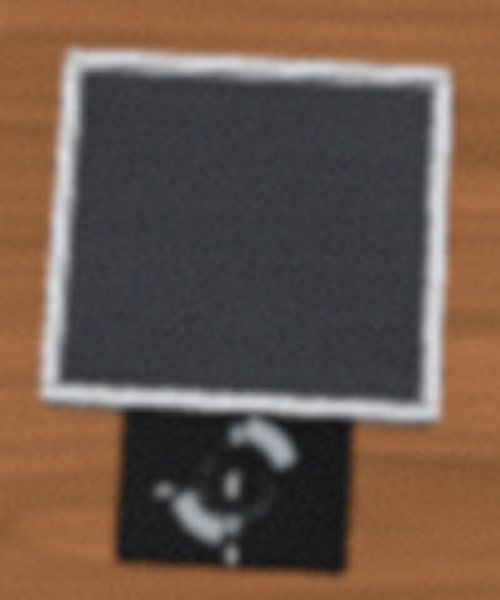

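Crop: the warmer's rim spans (45..450, 50..420) of the crop, yaw about -2°. The knob is at (232,487) with its guards diagonal. The two cameras disagree by a steady ~(6,6) mm, so I'll calibrate them against the arm using the first pot once it is held.

```bash
python3 -m handwheel '[36,-30,0,0,0.8, 36,-30,0,0,0.8, 36,-30,0,0,0.8, 36,-30,0,0,0.8, 36,-30,0,0,0.8, 36,-30,0,0,0.8, 36,-29,0,0,0.8, 36,-29,0,0,0.8]' 30; python3 -m handwheel '[0,0,-40,0,0.8, 0,0,-40,0,0.8, 0,0,0,0,0.8, 0,0,0,0,0.8]'
```

```text
time: 1.65
tool_pos: [0.4099, 0.2715, 0.241]
tool_rot: [3.141, 0.0, 2.91]
contact_force: [-0.5, -0.2, 0.4]
opening: 0.0734
grip_force: 0.0
time: 2.05
tool_pos: [0.4087, 0.2731, 0.1613]
tool_rot: [-3.141, -0.001, 2.91]
contact_force: [0.5, -0.5, 0.8]
opening: 0.0734
grip_force: 0.0
```

```bash
python3 -m handwheel '[0,0,-40,0,0.8, 0,0,-40,0,0.8, 0,0,-20,0,0.8, 0,0,-15,0,0.8, 0,0,-16,0,0.8, 0,0,0,0,0.8]'; python3 -m handwheel '[0,0,0,0,0.5, 0,0,0,0,0.5, 0,0,0,0,0.5,0,0,0,0,0.5, 0,0,0,0,0.5, 0,0,0,0,0.5]' 25
```

```text
time: 2.65
tool_pos: [0.4091, 0.2737, 0.0303]
tool_rot: [3.141, 0.001, 2.911]
contact_force: [-0.1, 0.3, 0.2]
opening: 0.0733
grip_force: 0.0
time: 3.25
tool_pos: [0.4097, 0.2737, 0.0313]
tool_rot: [3.139, 0.003, 2.91]
contact_force: [0.4, 1.2, 7.3]
opening: 0.0567
grip_force: 24.8
```

```bash
python3 -m handwheel '[0,0,20,0,0.5, 0,0,40,0,0.5, 0,0,40,0,0.5, 0,0,20,0,0.5, 0,0,0,0,0.5, 0,0,0,0,0.5]'; python3 - <<'E'
from meas import *
s=robot.observe(); p=s["tool_pos"]; base=p[2]-.030; print(p,base)
for n in("top","scene"):
    im,d=grab(n); cv2.imwrite(f"pics/{n}1.png",im); X=cloud(n,d)
    m=(np.hypot(X[...,0]-.409,X[...,1]-.273)<.04)&(X[...,2]>base-.02)&(X[...,2]<base+.06)&(im.min(2)>140)
    v,u=np.nonzero(m); print(n,u.min(),u.max(),v.min(),v.max(),X[m].min(0).round(4),X[m].max(0).round(4),np.median(X[m],0).round(4))
    uv=proj(n,[p])[0].astype(int); print(uv)
    c=im[max(uv[1]-40,0):uv[1]+40,uv[0]-40:uv[0]+40]; cv2.imwrite(f"pics/x{n}.png",cv2.resize(c,(400,400),interpolation=2))
cv2.imwrite("pics/c3.png",np.hstack([cv2.imread("pics/xtop.png"),cv2.imread("pics/xscene.png")]))
E
```

```text
time: 3.85
tool_pos: [0.4083, 0.2728, 0.1496]
tool_rot: [3.142, 0.0, 2.91]
contact_force: [0.4, -0.3, -2.7]
opening: 0.0569
grip_force: 24.8
[0.40826574 0.2728044  0.14955039] 0.11955039499044082Traceback (most recent call last):
  File "<stdin>", line 6, in <module>
    return umr_minimum(a, axis, None, out, keepdims, initial, where)
ValueError: zero-size array to reduction operation minimum which has no identity
```

```bash
python3 -m handwheel '[30,-32,0,0,0.5, 30,-32,0,0,0.5, 30,-32,0,0,0.5, 30,-32,0,0,0.5, 30,-32,0,0,0.5, 30,-32,0,0,0.5, 5,-4,0,0,0.5, 0,0,0,0,0.5]'; python3 -m handwheel '[0,0,-30,0,0.5, 0,0,-30,0,0.5, 0,0,-15,0,0.5, 0,0,-6,0,0.5, 0,0,0,0,0.5, 0,0,0,0,0.5]'
```

```text
time: 4.7
tool_pos: [0.5932, 0.0758, 0.1473]
tool_rot: [-3.141, -0.004, 2.907]
contact_force: [-0.9, 0.5, -1.8]
opening: 0.057
grip_force: 24.8
time: 5.3
tool_pos: [0.5934, 0.0778, 0.0691]
tool_rot: [3.141, 0.0, 2.911]
contact_force: [-0.2, -0.0, -2.2]
opening: 0.057
grip_force: 24.9
```

```bash
python3 -m handwheel '[0,0,-3,0,0.5, 0,0,-1,0,0.5, 0,0,0,0,0.5]'; python3 -m handwheel '[0,0,0,0,0.75, 0,0,0,0,0.75, 0,0,0,0,0.75, 0,0,40,0,0.75, 0,0,40,0,0.75,  0,0,40,0,0.75, 0,0,0,0,0.75]'
```

```text
time: 5.6
tool_pos: [0.5941, 0.0774, 0.0663]
tool_rot: [3.141, 0.002, 2.91]
contact_force: [-2.4, 1.9, 5.7]
opening: 0.0569
grip_force: 24.9
time: 6.3
tool_pos: [0.5966, 0.077, 0.1909]
tool_rot: [3.139, 0.011, 2.91]
contact_force: [0.2, -0.3, -0.4]
opening: 0.0688
grip_force: 0.0
```

```bash
python3 -m handwheel '[-4,-44,0,-0.143,0.8, -4,-44,0,-0.143,0.8, -4,-44,0,-0.143,0.8, -4,-44,0,-0.143,0.8, -4,-44,0,-0.143,0.8, -4,-44,0,-0.143,0.8, -4,-44,0,-0.143,0.8, -4,-44,0,-0.143,0.8]'; python3 -m handwheel '[-4,-44,0,-0.143,0.8, -4,-44,0,-0.143,0.8, -4,-44,0,-0.143,0.8, 0,0,0,0,0.8, 0,0,0,0,0.8]'
python3 - <<'E'
from look import *
for n in("top","scene"):
    im,d=grab(n); X=cloud(n,d)
    m=(np.hypot(X[...,0]-.594,X[...,1]-.077)<.05)&(X[...,2]>.073)&(X[...,2]<.1)
    v,u=np.nonzero(m); print(n,rect(onplane(n,np.c_[u,v],.083)) if 0 else cv2.minEnclosingCircle((onplane(n,np.c_[u,v],.083)[:,:2]*1000).astype(np.float32)), X[m][:,2].max(), ((X[m].min(0)+X[m].max(0))/2).round(4))
    bgr=im[m].mean(0); print(bgr)
E
```

```text
time: 7.1
tool_pos: [0.561, -0.2768, 0.184]
tool_rot: [-3.141, -0.001, 1.76]
contact_force: [1.1, 0.3, -0.5]
opening: 0.0734
grip_force: 0.0
time: 7.6
tool_pos: [0.5488, -0.4078, 0.1833]
tool_rot: [-3.14, -0.001, 1.336]
contact_force: [0.2, -0.3, 0.3]
opening: 0.0737
grip_force: 0.0
top ((588.898193359375, 74.03791809082031), 29.423534393310547) 0.09313174433901295 [0.5901 0.0745 0.0833]
[171.34782609 172.27173913 171.68478261]
scene ((597.6371459960938, 80.96033477783203), 33.241729736328125) 0.08552828116618205 [0.5959 0.0752 0.0793]
[163.5840708  167.5840708  171.44247788]
```

```bash
python3 -m handwheel '[0,-1,-40,0,0.8, 0,0,-40,0,0.8, 0,0,-40,0,0.8, 0,0,-20,0,0.8, 0,0,-13,0,0.8, 0,0,0,0,0.8]'; python3 -m handwheel '[0,0,0,0,0.5, 0,0,0,0,0.5, 0,0,0,0,0.5,0,0,0,0,0.5, 0,0,0,0,0.5, 0,0,0,0,0.5]' 25
```

```text
time: 8.3
tool_pos: [0.5494, -0.4063, 0.0302]
tool_rot: [-3.139, -0.002, 1.339]
contact_force: [0.4, -0.4, 1.0]
opening: 0.0736
grip_force: 0.0
time: 8.9
tool_pos: [0.5502, -0.4085, 0.0336]
tool_rot: [3.139, 0.001, 1.337]
contact_force: [-1.0, 1.7, 6.6]
opening: 0.0558
grip_force: 25.0
```

```bash
python3 -m handwheel '[0,0,20,0,0.5, 0,0,40,0,0.5, 0,0,40,0,0.5, 0,0,20,0,0.5, 4,41,0,0.02,0.5, 4,41,0,0.02,0.5, 4,41,0,0.02,0.5, 4,41,0,0.02,0.5]'; python3 -m handwheel '[5,41,0,0.02,0.5, 5,41,0,0.02,0.5, 4,41,0,0.02,0.5, 4,41,0,0.02,0.5, 4,41,0,0.02,0.5, 4,41,0,0.02,0.5, 0,0,0,0,0.5, 0,0,0,0,0.5]';  python3 -m handwheel '[0,0,-30,0,0.5, 0,0,-30,0,0.5, 0,0,-15,0,0.5, 0,0,-6,0,0.5, 0,0,0,0,0.5, 0,0,0,0,0.5]'
```

```text
time: 9.7
tool_pos: [0.5653, -0.2425, 0.1517]
tool_rot: [3.142, -0.0, 1.417]
contact_force: [0.1, 0.3, -2.1]
opening: 0.0559
grip_force: 25.0
time: 10.5
tool_pos: [0.5914, 0.0029, 0.1517]
tool_rot: [-3.142, 0.0, 1.539]
contact_force: [0.4, -1.3, -2.4]
opening: 0.0559
grip_force: 25.0
time: 11.1
tool_pos: [0.5923, 0.0012, 0.0717]
tool_rot: [3.14, 0.0, 1.536]
contact_force: [-0.3, -0.7, -1.7]
opening: 0.0561
grip_force: 25.0
```

```bash
python3 -m handwheel '[0,0,-3,0,0.5, 0,0,-2,0,0.5, 0,0,0,0,0.5]'; python3 -m handwheel '[0,0,-1,0,0.5, 0,0,0,0,0.5]'
```

```text
time: 11.4
tool_pos: [0.5926, 0.0016, 0.0685]
tool_rot: [3.138, 0.001, 1.537]
contact_force: [-3.6, -0.8, 10.6]
opening: 0.056
grip_force: 25.0
time: 11.6
tool_pos: [0.5926, 0.0016, 0.0684]
tool_rot: [3.138, 0.001, 1.537]
contact_force: [-6.1, -1.0, 18.6]
opening: 0.0555
grip_force: 25.0
```

```bash
python3 -m handwheel '[0,0,2,0,0.75, 0,0,0,0,0.75, 0,0,0,0,0.75, 0,0,30,0,0.75, 0,0,30,0,0.75,  0,0,28,0,0.75, 0,0,0,0,0.75]'; python3 -m handwheel '[-16,-41,0,-0.043,0.7, -16,-41,0,-0.043,0.7, -16,-41,0,-0.043,0.7, -16,-41,0,-0.043,0.7, -16,-41,0,-0.043,0.7, -16,-41,0,-0.043,0.7, -16,-41,0,-0.043,0.7, -16,-41,0,-0.043,0.7]'; python3 -m handwheel '[-16,-41,0,-0.043,0.7, -16,-41,0,-0.042,0.7, 0,0,0,0,0.7, 0,0,0,0,0.7]'
python3 - <<'E'
from meas import *
print("SS",pot((.433,-.41),.040,r=.045))
print("SB",pot((.591,.001),.048,.035,r=.043))
print("RB",pot((.5945,.077),.048,.035,r=.043))
E
```

```text
time: 12.3
tool_pos: [0.5938, 0.0018, 0.1587]
tool_rot: [3.134, 0.001, 1.537]
contact_force: [1.0, -0.7, 1.1]
opening: 0.0688
grip_force: 0.0
time: 13.1
tool_pos: [0.4625, -0.3274, 0.1538]
tool_rot: [-3.141, -0.0, 1.191]
contact_force: [0.5, -0.5, -1.1]
opening: 0.0639
grip_force: 0.0
time: 13.5
tool_pos: [0.4308, -0.4083, 0.1535]
tool_rot: [-3.14, -0.001, 1.106]
contact_force: [1.3, 0.3, 0.2]
opening: 0.0643
grip_force: 0.0Traceback (most recent call last):
  File "<stdin>", line 2, in <module>
  File "meas.py", line 13, in pot
    v,u=np.nonzero(m); P=onplane(n,np.c_[u,v],base+h)
                         ~~~~~~~^^^^^^^^^^^^^^^^^^^^^
  File "h.py", line 12, in onplane
    o,d=ray(n,uv); return o+d*((z-o[2])/d[:,2])[:,None]
        ~~~^^^^^^
  File "h.py", line 8, in ray
    K,D,T=cal(n); p=cv2.undistortPoints(np.array(uv,float).reshape(-1,1,2),K,D)[:,0]
                    ~~~~~~~~~~~~~~~~~~~^^^^^^^^^^^^^^^^^^^^^^^^^^^^^^^^^^^^^^^^
cv2.error: OpenCV(4.12.0) /io/opencv/modules/calib3d/src/undistort.dispatch.cpp:347: error: (-215:Assertion failed) CV_IS_MAT(_src) && CV_IS_MAT(_dst) && (_src->rows == 1 || _src->cols == 1) && (_dst->rows == 1 || _dst->cols == 1) && _src->cols + _src->rows - 1 == _dst->rows + _dst->cols - 1 && (CV_MAT_TYPE(_src->type) == CV_32FC2 || CV_MAT_TYPE(_src->type) == CV_64FC2) && (CV_MAT_TYPE(_dst->type) == CV_32FC2 || CV_MAT_TYPE(_dst->type) == CV_64FC2) in function 'cvUndistortPointsInternal'
```

Occluded from above, as expected; check with the scene camera only for the small pot.

```bash
python3 - <<'E'
from look import *; from meas import *
im,d=grab("scene"); blobs("scene",im,d,(245,145,315,190))
print("SB",pot((.591,.001),.048,.035,r=.043))
print("RB",pot((.5945,.077),.048,.035,r=.043))
E
```

```text
scene [268. 147.] 66 ztop 0.034 xy [ 0.437  -0.5455] ext [0.028 0.015] hull [0.05  0.031] [112 132 146]
scene [282. 160.] 118 ztop 0.041 xy [ 0.4384 -0.4094] ext [0.05  0.053] hull [0.05  0.058] [157 164 172]
scene [280. 176.] 25 ztop 0.015 xy [ 0.4852 -0.332 ] ext [0.033 0.042] hull [0.033 0.043] [121 130 143]
scene [302. 177.] 78 ztop 0.036 xy [ 0.4154 -0.2687] ext [0.026 0.018] hull [0.047 0.042] [ 91 135 165]
top pot c [589.1  -7.7] size [58.9 54. ] yaw 0.8 z 0.085 103
scene pot c [598.2   2.2] size [67.  60.4] yaw -1.5 z 0.083 125
SB [593.65  -2.75]
top pot c [589.5  74.7] size [55.8 54. ] yaw 1.4 z 0.085 87
scene pot c [598.3  80.5] size [65. 54.] yaw -29.1 z 0.083 111
RB [593.9  77.6]
```

```bash
python3 -m handwheel '[1,-1,-40,0,0.7, 0,0,-40,0,0.7, 0,0,-30,0,0.7, 0,0,-12,0,0.7, 0,0,-6,0,0.7, 0,0,0,0,0.7]'; python3 -m handwheel '[0,0,0,0,0.35, 0,0,0,0,0.35, 0,0,0,0,0.35,0,0,0,0,0.35, 0,0,0,0,0.35, 0,0,0,0,0.35]' 25
```

```text
time: 14.4
tool_pos: [0.433, -0.4091, 0.0271]
tool_rot: [3.141, 0.0, 1.108]
contact_force: [-0.1, -0.2, 0.9]
opening: 0.0644
grip_force: 0.0
time: 15.0
tool_pos: [0.4328, -0.4094, 0.0277]
tool_rot: [3.14, 0.001, 1.108]
contact_force: [-0.3, 1.1, 6.3]
opening: 0.0422
grip_force: 25.0
```

```bash
python3 -m handwheel '[0,0,20,0,0.35, 0,0,40,0,0.35, 0,0,40,0,0.35, 0,0,20,0,0.35, 0,0,0,0,0.35]'; python3 -m handwheel '[20,42,0,0.053,0.35, 19,42,0,0.053,0.35, 20,42,0,0.053,0.35, 19,42,0,0.053,0.35, 20,42,0,0.053,0.35, 19,42,0,0.053,0.35, 20,42,0,0.053,0.35, 19,42,0,0.054,0.35]';  python3 -m handwheel '[0,0,0,0,0.35, 0,0,-30,0,0.35, 0,0,-30,0,0.35, 0,0,-15,0,0.35, 0,0,-6,0,0.35, 0,0,0,0,0.35, 0,0,0,0,0.35]'
```

```text
time: 15.5
tool_pos: [0.4337, -0.4104, 0.1501]
tool_rot: [3.135, 0.003, 1.108]
contact_force: [1.0, 0.6, -0.9]
opening: 0.0418
grip_force: 24.9
time: 16.3
tool_pos: [0.5883, -0.071, 0.1448]
tool_rot: [-3.139, -0.001, 1.535]
contact_force: [0.1, 0.1, -0.7]
opening: 0.042
grip_force: 24.9
time: 17.0
tool_pos: [0.5886, -0.0734, 0.0656]
tool_rot: [3.141, 0.0, 1.532]
contact_force: [-0.7, -0.2, -1.3]
opening: 0.0422
grip_force: 25.0
```

```bash
python3 -m handwheel '[0,0,-3,0,0.35, 0,0,-1,0,0.35, 0,0,0,0,0.35]'; python3 -m handwheel '[0,0,-1,0,0.35, 0,0,0,0,0.35]'
```

```text
time: 17.3
tool_pos: [0.589, -0.0734, 0.0627]
tool_rot: [3.14, 0.001, 1.533]
contact_force: [-0.8, -0.7, 4.1]
opening: 0.0416
grip_force: 25.0
time: 17.5
tool_pos: [0.5891, -0.0734, 0.0626]
tool_rot: [3.14, 0.001, 1.533]
contact_force: [-3.6, -0.9, 10.9]
opening: 0.0418
grip_force: 25.0
```

```bash
python3 -m handwheel '[0,0,2,0,0.65, 0,0,0,0,0.65, 0,0,0,0,0.65, 0,0,30,0,0.65, 0,0,40,0,0.65, 0,0,40,0,0.65, 0,0,0,0,0.65]'; python3 -m handwheel '[-24,35,0,0.14,0.4, -24,35,0,0.14,0.4, -24,35,0,0.14,0.4, -24,35,0,0.14,0.4, -24,35,0,0.14,0.4, -24,35,0,0.14,0.4, -25,35,0,0.14,0.4, 0,0,0,0.14,0.4]'; python3 -m handwheel '[0,0,0,0.14,0.4, 0,0,0,0.15,0.4, 0,0,0,0,0.4]'
cat > rep.py <<'E'
from meas import *
import sys
B=dict(top=np.array([3.5,3.3]),scene=-np.array([3.5,3.3]))
I={n:grab(n) for n in("top","scene")}
def inner(n,near,h,size,r=.05):
    "mouth rim top: fit outline at z=h"
    im,d=I[n]; X=cloud(n,d); m=patch(n,X,im,near,h-.007,h+.015,r); v,u=np.nonzero(m)
    if len(v)<20: return None
    c,s,a=rect(onplane(n,np.c_[u,v],h)); return c+B[n],s,a,len(v)
def handle(n,near,h,r=.03):
    im,d=I[n]; X=cloud(n,d); m=patch(n,X,im,near,h-.008,h+.02,r); v,u=np.nonzero(m)
    if len(v)<8: return None
    P=onplane(n,np.c_[u,v],h)[:,:2]*1000; w,V=np.linalg.eigh(np.cov(P.T)); a=np.degrees(np.arctan2(*V[::-1,1]))%180
    return (P.mean(0)+B[n]).round(1),rect(P/1000)[1],round(a,1),len(v),X[m][:,2].mean().round(4)
E
python3 - <<'E'
from rep import *
for n in I:
    print(n)
    for k,p,h in(("RB",(.594,.077),.083),("SB",(.593,-.003),.083),("SS",(.589,-.073),.075)): print(" pot",k,inner(n,p,h,0,.045 if k!="SS" else .038))
    for k,p in(("RB",(.554,.271)),("SB",(.415,.387)),("SS",(.5475,.390))): print(" lid",k,handle(n,p,.035))
im=I["top"][0]; cv2.imwrite("pics/c4.png",cv2.resize(im[120:240,180:380],None,fx=4,fy=4,interpolation=2))
E
```

```text
time: 18.2
tool_pos: [0.5915, -0.0736, 0.1785]
tool_rot: [3.131, 0.002, 1.533]
contact_force: [0.7, 0.9, -0.7]
opening: 0.0596
grip_force: 0.0
time: 19.0
tool_pos: [0.4161, 0.1751, 0.1721]
tool_rot: [-3.141, -0.003, 2.663]
contact_force: [0.9, -0.3, 0.6]
opening: 0.037
grip_force: 0.0
time: 19.3
tool_pos: [0.4193, 0.1721, 0.1722]
tool_rot: [-3.141, -0.001, 2.945]
contact_force: [0.2, 0.3, -0.4]
opening: 0.037
grip_force: 0.0
top
 pot RB (array([593.,  78.]), array([55.8, 54. ]), 1.4, 85)
 pot SB (array([592.6,  -4.3]), array([58.8, 54.1]), 0.6, 91)
 pot SS (array([590.6, -76.1]), array([42.7, 38.3]), 0.1, 64)
 lid RB None
 lid SB (array([415. , 387.1]), array([29.8, 11.3]), np.float64(30.0), 38, np.float64(0.0341))
 lid SS (array([547.6, 390.4]), array([13.8, 29.2]), np.float64(166.7), 37, np.float64(0.0338))
scene
 pot RB (array([593.7,  75.2]), array([60.5, 54. ]), -29.1, 84)
 pot SB (array([593.9,  -3.4]), array([62.4, 58.8]), -1.5, 103)
 pot SS (array([590.3, -75.3]), array([50.8, 43.5]), -0.5, 72)
 lid RB (array([555.5, 271. ]), array([16.1, 30.9]), np.float64(173.9), 43, np.float64(0.033))
 lid SB (array([415.9, 387.6]), array([33.8, 11.4]), np.float64(31.1), 38, np.float64(0.033))
 lid SS (array([548.2, 389.9]), array([14. , 30.5]), np.float64(168.2), 46, np.float64(0.0328))
```

View pics/c4.png

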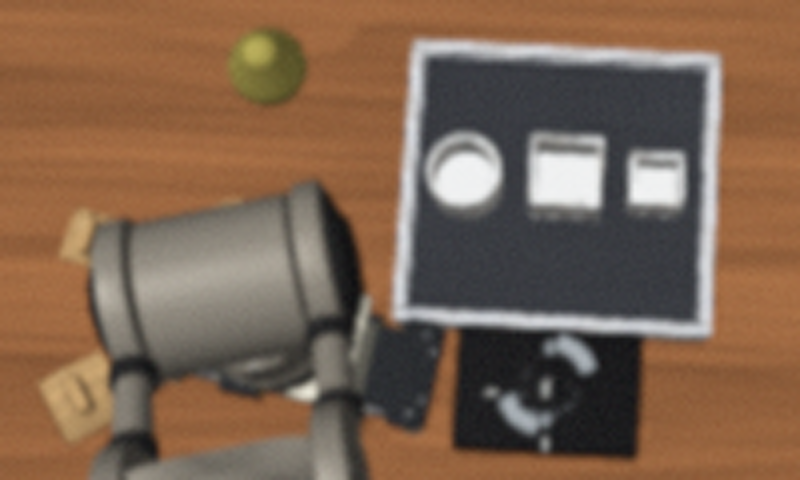

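Crop: pots stand upright on the plate, round at (463,170), square big at (567,172), square small at (657,180) with clear gaps. Next, the round big lid.

```bash
python3 -m handwheel '[34,25,0,0,0.4, 34,25,0,0,0.4, 34,25,0,0,0.4, 33,24,0,0,0.4, 0,0,-40,0,0.4, 0,0,-40,0,0.4, 0,0,-30,0,0.4, 0,0,-20,0,0.4]'; python3 -m handwheel '[0,0,-8,0,0.4, 0,0,0,0,0.4, 0,0,0,0,0.4]'
```

```text
time: 20.2
tool_pos: [0.5532, 0.2704, 0.0395]
tool_rot: [-3.14, -0.004, 2.939]
contact_force: [-0.3, -0.8, 0.0]
opening: 0.0365
grip_force: 0.0
time: 20.5
tool_pos: [0.5553, 0.2712, 0.0357]
tool_rot: [3.141, 0.001, 2.942]
contact_force: [-0.5, -0.1, 0.0]
opening: 0.0363
grip_force: 0.0
```

```bash
python3 -m handwheel '[-1,0,-5,0,0.4, 0,0,0,0,0.4]'; python3 -m handwheel '[0,0,0,0,0.05, 0,0,0,0,0.05, 0,0,0,0,0.05,0,0,0,0,0.05, 0,0,0,0,0.05, 0,0,0,0,0.05, 0,0,0,0,0.05]' 25; python3 -m handwheel '[0,0,20,0,0.05, 0,0,40,0,0.05, 0,0,40,0,0.05, 0,0,25,0,0.05, 0,0,0,0,0.05]'
```

```text
time: 20.7
tool_pos: [0.5536, 0.271, 0.0302]
tool_rot: [3.141, 0.001, 2.943]
contact_force: [-0.4, 0.4, 0.2]
opening: 0.0365
grip_force: 0.0
time: 21.4
tool_pos: [0.5537, 0.2711, 0.0299]
tool_rot: [3.141, 0.0, 2.943]
contact_force: [-0.4, 0.3, 2.8]
opening: 0.0118
grip_force: 25.0
time: 21.9
tool_pos: [0.5555, 0.2716, 0.1589]
tool_rot: [3.138, 0.007, 2.943]
contact_force: [0.1, 0.1, -0.1]
opening: 0.0117
grip_force: 25.0
```

```bash
python3 -m handwheel '[8,-39,0,0,0.05, 8,-39,0,0,0.05, 8,-39,0,0,0.05, 8,-39,0,0,0.05, 7,-38,0,0,0.05, 0,0,0,0,0.05, 0,0,0,0,0.05]'; cat > held.py <<'E'
from rep import *
p=robot.observe()["tool_pos"]; print("tcp",(p*1000).round(1))
for n in I:
    im,d=I[n]; X=cloud(n,d); zt=p[2]-.030+.013
    wood=(im[...,2].astype(int)-im[...,0]>40)
    m=wood&(np.hypot(X[...,0]-p[0],X[...,1]-p[1])<.05)&(abs(X[...,2]-zt+.003)<.012); v,u=np.nonzero(m)
    if len(v)<20: print(n,"none");continue
    P=onplane(n,np.c_[u,v],zt); Q=(P[:,:2]*1000).astype(np.float32); h=cv2.convexHull(Q)
    print(n,len(v),"rect",cv2.minAreaRect(Q),"enc",cv2.minEnclosingCircle(Q),"bias",B[n],X[m][:,2].mean())
E
python3 - <<'E'
from held import *
im=I["scene"][0]; uv=proj("scene",[p])[0].astype(int)
cv2.imwrite("pics/c5.png",cv2.resize(im[uv[1]-50:uv[1]+70,uv[0]-60:uv[0]+60],None,fx=5,fy=5,interpolation=2)); print(uv)
E
```

```text
time: 22.6
tool_pos: [0.592, 0.0762, 0.1533]
tool_rot: [-3.141, -0.002, 2.941]
contact_force: [-1.4, 0.4, 0.4]
opening: 0.0119
grip_force: 25.0
tcp [592.   77.8 153.8]
top none
scene 95 rect ((601.9755859375, 85.51263427734375), (39.75382995605469, 56.86689758300781), 33.731815338134766) enc ((597.2360229492188, 80.75093841552734), 29.765892028808594) bias [-3.5 -3.3] 0.13595736387963908
[303 213]
```

View pics/c5.png

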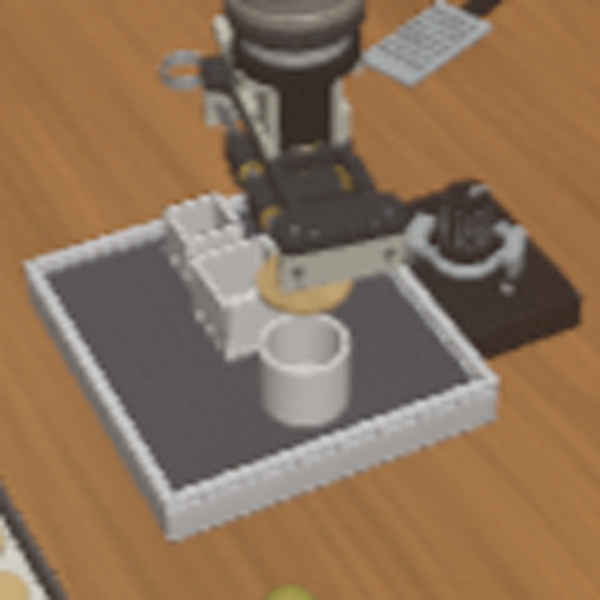

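The lid hangs at crop (303,285) above the round pot (305,370), aligned within 1 mm by measurement. Lower it.

```bash
python3 -m handwheel '[0,0,-20,0,0.05, 0,0,-15,0,0.05, 0,0,-3,0,0.05, 0,0,0,0,0.05]'; python3 -m handwheel '[0,0,-3,0,0.05, 0,0,-2,0,0.05, 0,0,0,0,0.05]'
```

```text
time: 23.1
tool_pos: [0.5921, 0.0781, 0.1163]
tool_rot: [-3.142, -0.001, 2.944]
contact_force: [0.4, 0.5, -0.9]
opening: 0.0116
grip_force: 25.0
time: 23.4
tool_pos: [0.5926, 0.0771, 0.1119]
tool_rot: [3.141, 0.0, 2.943]
contact_force: [-0.2, 0.1, -1.1]
opening: 0.0119
grip_force: 25.0
```

```bash
python3 -m handwheel '[0,0,-2,0,0.05, 0,0,-1,0,0.05, 0,0,0,0,0.05]'
```

```text
time: 23.7
tool_pos: [0.5925, 0.0769, 0.1086]
tool_rot: [3.142, -0.0, 2.943]
contact_force: [0.7, -0.0, -0.9]
opening: 0.0117
grip_force: 25.0
```

```bash
python3 -m handwheel '[0,0,-2,0,0.05, 0,0,-1,0,0.05, 0,0,0,0,0.05]'
```

```text
time: 24.0
tool_pos: [0.5926, 0.0769, 0.1059]
tool_rot: [3.142, 0.0, 2.943]
contact_force: [-0.8, -0.5, 0.9]
opening: 0.012
grip_force: 25.0
```

```bash
python3 -m handwheel '[0,0,-1,0,0.05, 0,0,0,0,0.3, 0,0,0,0,0.3, 0,0,0,0,0.3, 0,0,15,0,0.3, 0,0,30,0,0.3, 0,0,15,0,0.3, 0,0,0,0,0.3]'; python3 -m handwheel '[-6,39,0,-0.005,0.35, -6,39,0,-0.005,0.35, -6,39,0,-0.005,0.35, -6,39,0,-0.005,0.35, -6,39,0,-0.005,0.35, -5,39,0,-0.005,0.35, -5,39,0,-0.005,0.35, -5,40,0,0,0.35]'; python3 -m handwheel '[0,0,0,0,0.35, 0,0,0,0,0.35]'
python3 - <<'E'
from rep import *
for n in I:
    print(n,inner(n,(.593,.077),.090,0,.04),handle(n,(.593,.077),.111),"SB",handle(n,(.4155,.3875),.035),"SS",handle(n,(.548,.390),.035),"RS",handle(n,(.412,-.271),.035))
E
```

```text
time: 24.8
tool_pos: [0.5939, 0.077, 0.167]
tool_rot: [3.141, 0.005, 2.943]
contact_force: [-0.5, 0.8, 0.4]
opening: 0.0276
grip_force: 0.0
time: 25.6
tool_pos: [0.5467, 0.3912, 0.163]
tool_rot: [-3.14, -0.002, 2.908]
contact_force: [0.4, 1.0, 0.3]
opening: 0.0322
grip_force: 0.0
time: 25.8
tool_pos: [0.5467, 0.3904, 0.1629]
tool_rot: [-3.14, -0.002, 2.91]
contact_force: [-0.5, -0.9, 0.7]
opening: 0.0323
grip_force: 0.0
top (array([592.8,  75.9]), array([58.7, 56.8]), 1.3, 233) (array([591.9,  76.4]), array([12.1, 30.1]), np.float64(168.1), 40, np.float64(0.1108)) SB (array([415.4, 383.6]), array([29.1,  7. ]), np.float64(24.4), 18, np.float64(0.0332)) SS (array([537.3, 392.8]), array([12.2,  8.7]), np.float64(70.9), 13, np.float64(0.033)) RS (array([ 412.3, -269.8]), array([29. , 12.6]), np.float64(20.5), 38, np.float64(0.0351))
scene (array([593.8,  79.4]), array([57.3, 57.9]), -21.7, 175) (array([593.,  77.]), array([18.7, 28.2]), np.float64(169.2), 40, np.float64(0.1089)) SB (array([416.3, 387.8]), array([35.3, 11.4]), np.float64(30.5), 39, np.float64(0.0325)) SS (array([547.8, 391. ]), array([16.7, 28.8]), np.float64(164.6), 51, np.float64(0.0325)) RS (array([ 415. , -270.1]), array([38.1, 14.1]), np.float64(36.1), 19, np.float64(0.0325))
```

Round lid seated (handle top 110.8 mm, expected 111). Next, the square small lid.

```bash
python3 -m handwheel '[1,0,-40,0,0.35, 0,0,-40,0,0.35, 0,0,-30,0,0.35, 0,0,-15,0,0.35, 0,0,-8,0,0.35, 0,0,0,0,0.35, 0,0,0,0,0.35]'
```

```text
time: 26.6
tool_pos: [0.5496, 0.3902, 0.0334]
tool_rot: [3.14, 0.002, 2.907]
contact_force: [-0.1, -0.8, 0.5]
opening: 0.0316
grip_force: 0.0
```

```bash
python3 -m handwheel '[-1,0,-3,0,0.35, 0,0,0,0,0.35]'; python3 -m handwheel '[0,0,0,0,0.05, 0,0,0,0,0.05, 0,0,0,0,0.05,0,0,0,0,0.05, 0,0,0,0,0.05, 0,0,0,0,0.05]' 25; python3 -m handwheel '[0,0,20,0,0.05, 0,0,40,0,0.05, 0,0,40,0,0.05, 0,0,25,0,0.05, 0,0,0,0,0.05]'
```

```text
time: 26.8
tool_pos: [0.5478, 0.3902, 0.0296]
tool_rot: [3.141, 0.001, 2.908]
contact_force: [-0.5, 0.7, 0.6]
opening: 0.0321
grip_force: 0.0
time: 27.4
tool_pos: [0.5476, 0.3901, 0.0289]
tool_rot: [3.141, 0.0, 2.908]
contact_force: [-0.1, 0.2, 1.6]
opening: 0.0114
grip_force: 25.0
time: 27.9
tool_pos: [0.5495, 0.391, 0.1585]
tool_rot: [3.136, 0.006, 2.908]
contact_force: [0.6, -0.4, -0.9]
opening: 0.0117
grip_force: 25.0
```

```bash
python3 -m handwheel '[4,-46,10,0.02,0.05, 4,-46,10,0.02,0.05, 4,-46,0,0.02,0.05, 4,-46,0,0.02,0.05, 4,-46,0,0.02,0.05, 4,-47,0,0.02,0.05, 4,-47,0,0.02,0.05, 4,-47,0,0.02,0.05]'; python3 -m handwheel '[5,-47,0,0.02,0.05, 5,-48,0,0.015,0.05, 0,0,-10,0,0.05, 0,0,-10,0,0.05, 0,0,0,0,0.05, 0,0,0,0,0.05]'
python3 - <<'E'
from held import *
print(inner("scene",(.589,-.0755),.075,0,.035), inner("top",(.589,-.0755),.075,0,.035))
E
```

```text
time: 28.7
tool_pos: [0.5788, 0.0171, 0.1723]
tool_rot: [3.141, -0.002, 3.069]
contact_force: [0.4, 0.3, -0.6]
opening: 0.0117
grip_force: 25.0
time: 29.3
tool_pos: [0.5892, -0.0744, 0.153]
tool_rot: [3.141, -0.002, 3.105]
contact_force: [-0.5, 0.0, -0.6]
opening: 0.012
grip_force: 25.0
tcp [589.7 -74.7 153.9]
top none
scene 72 rect ((593.0252685546875, -73.84744262695312), (42.95039749145508, 48.35857391357422), 0.5799638628959656) enc ((592.392578125, -74.61355590820312), 29.7303466796875) bias [-3.5 -3.3] 0.13706941622043395
(array([590.8, -76.1]), array([49.7, 44.1]), -1.4, 71) None
```

```bash
python3 -m handwheel '[0,-1,-20,0,0.05, 0,0,-20,0,0.05, 0,0,-5,0,0.05, 0,0,0,0,0.05, 0,0,0,0,0.05]'; python3 -m handwheel '[0,0,-3,0,0.05, 0,0,-2,0,0.05, 0,0,0,0,0.05]'
```

```text
time: 29.9
tool_pos: [0.5902, -0.0768, 0.1098]
tool_rot: [-3.141, 0.002, 3.103]
contact_force: [1.0, 0.6, -0.5]
opening: 0.0118
grip_force: 25.0
time: 30.2
tool_pos: [0.5895, -0.077, 0.1038]
tool_rot: [3.142, 0.0, 3.103]
contact_force: [0.1, 0.8, -0.4]
opening: 0.0122
grip_force: 25.0
```

```bash
python3 -m handwheel '[0,0,-2,0,0.05, 0,0,-1,0,0.05, 0,0,0,0,0.05]'
```

```text
time: 30.5
tool_pos: [0.5895, -0.077, 0.1005]
tool_rot: [3.141, -0.0, 3.103]
contact_force: [0.1, -1.2, -0.4]
opening: 0.0119
grip_force: 25.0
```

```bash
python3 -m handwheel '[0,0,-2,0,0.05, 0,0,-1,0,0.05, 0,0,0,0,0.05]'; python3 -m handwheel '[0,0,-1,0,0.05, 0,0,0,0,0.3, 0,0,0,0,0.3, 0,0,0,0,0.3, 0,0,15,0,0.3, 0,0,30,0,0.3, 0,0,25,0,0.3, 0,0,0,0,0.3]'; python3 -m handwheel '[-16,42,0,0.05,0.35, -16,42,0,0.05,0.35, -16,42,0,0.05,0.35, -16,42,0,0.05,0.35, -16,42,0,0.05,0.35, -16,42,0,0.05,0.35, -16,42,0,0.05,0.35, -16,42,0,0.05,0.35]'; python3 -m handwheel '[-16,43,0,0.05,0.35, -16,43,0,0.05,0.35, -14,43,0,0.06,0.35, 0,0,0,0,0.35, 0,0,0,0,0.35]'
python3 - <<'E'
from rep import *
for n in I:
    print(n,"RB",handle(n,(.593,.077),.111),"SS",handle(n,(.590,-.076),.103),"potSB",inner(n,(.593,-.003),.083,0,.042), "lidSB",handle(n,(.4155,.3875),.035))
im=I["top"][0]; cv2.imwrite("pics/c6.png",cv2.resize(im[120:240,180:380],None,fx=4,fy=4,interpolation=2))
E
```

```text
time: 30.8
tool_pos: [0.5895, -0.077, 0.0975]
tool_rot: [3.141, -0.0, 3.103]
contact_force: [0.5, 0.6, -0.6]
opening: 0.0119
grip_force: 25.0
time: 31.6
tool_pos: [0.5915, -0.0775, 0.1706]
tool_rot: [-3.14, 0.007, 3.103]
contact_force: [0.5, -0.4, -0.4]
opening: 0.0275
grip_force: 0.0
time: 32.4
tool_pos: [0.4604, 0.2604, 0.1661]
tool_rot: [3.142, -0.001, -2.778]
contact_force: [-0.1, 0.2, 0.2]
opening: 0.0321
grip_force: 0.0
time: 32.9
tool_pos: [0.4147, 0.3883, 0.1658]
tool_rot: [-3.141, -0.002, -2.618]
contact_force: [-0.5, -0.7, 0.0]
opening: 0.0321
grip_force: 0.0
top RB (array([592.2,  76.3]), array([12.1, 29.4]), np.float64(168.4), 39, np.float64(0.1106)) SS (array([588.7, -76.3]), array([29. ,  9.4]), np.float64(178.7), 37, np.float64(0.103)) potSB (array([592.6,  -4.3]), array([58.8, 54.1]), 0.6, 91) lidSB (array([415. , 387.1]), array([29.8, 11.3]), np.float64(30.0), 38, np.float64(0.0345))
scene RB (array([593.,  76.]), array([16.2, 30.7]), np.float64(171.5), 36, np.float64(0.1093)) SS (array([590.8, -76.9]), array([28.2, 18. ]), np.float64(3.9), 29, np.float64(0.1006)) potSB (array([593.7,  -2.5]), array([64.2, 58.3]), -1.5, 107) lidSB (array([414.9, 386.7]), array([32. , 11.3]), np.float64(27.7), 35, np.float64(0.0333))
```

View pics/c6.png

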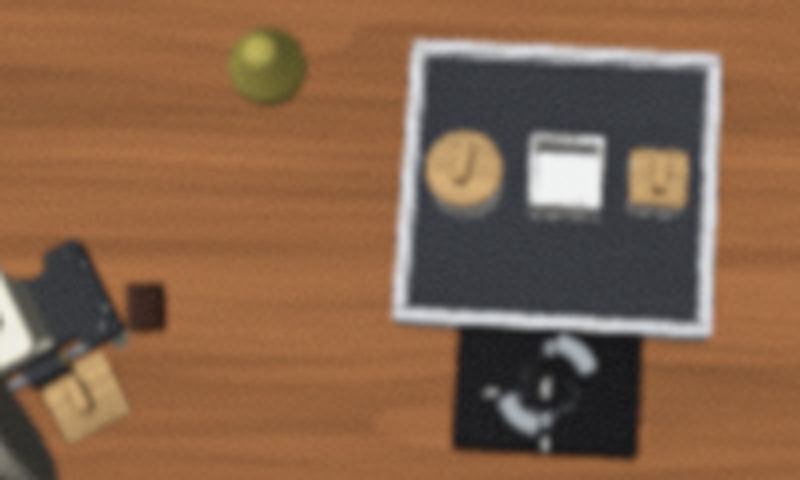

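Lids on the round (463,170) and small square (658,178) pots are seated (handle tops 111 and 103 mm, as expected). Next, the square big lid at (85,398).

```bash
python3 -m handwheel '[0,0,-40,0,0.35, 0,0,-40,0,0.35, 0,0,-30,0,0.35, 0,0,-15,0,0.35, 0,0,-8,0,0.35, 0,0,0,0,0.35, 0,0,0,0,0.35]'
```

```text
time: 33.7
tool_pos: [0.4165, 0.3878, 0.0346]
tool_rot: [3.141, 0.001, -2.622]
contact_force: [-1.0, 0.7, -0.4]
opening: 0.0326
grip_force: 0.0
```

```bash
python3 -m handwheel '[-1,-1,-4,0,0.35, 0,0,0,0,0.35]'; python3 -m handwheel '[0,0,0,0,0.05, 0,0,0,0,0.05, 0,0,0,0,0.05,0,0,0,0,0.05, 0,0,0,0,0.05, 0,0,0,0,0.05]' 25; python3 -m handwheel '[0,0,20,0,0.05, 0,0,40,0,0.05, 0,0,40,0,0.05, 0,0,45,0,0.05, 0,0,0,0,0.05]'
```

```text
time: 33.9
tool_pos: [0.4146, 0.3869, 0.0302]
tool_rot: [3.141, 0.001, -2.621]
contact_force: [-0.4, 0.2, -0.1]
opening: 0.0323
grip_force: 0.0
time: 34.5
tool_pos: [0.4146, 0.3872, 0.03]
tool_rot: [3.141, 0.0, -2.62]
contact_force: [-0.0, 1.5, 3.1]
opening: 0.0117
grip_force: 25.0
time: 35.0
tool_pos: [0.4172, 0.3888, 0.181]
tool_rot: [3.141, 0.012, -2.62]
contact_force: [0.7, 0.7, -0.6]
opening: 0.0117
grip_force: 25.0
```

```bash
python3 -m handwheel '[18,-39,0,-0.056,0.05, 18,-39,0,-0.056,0.05, 18,-39,0,-0.056,0.05, 18,-39,0,-0.056,0.05, 18,-39,0,-0.056,0.05, 18,-39,0,-0.056,0.05, 18,-39,0,-0.056,0.05, 18,-39,0,-0.056,0.05]'; python3 -m handwheel '[17,-39,0,-0.056,0.05, 17,-39,0,-0.056,0.05, 0,0,-10,0,0.05, 0,0,-15,0,0.05, 0,0,0,0,0.05, 0,0,0,0,0.05]'
python3 - <<'E'
from held import *
print(inner("scene",(.593,-.003),.083,0,.042))
E
```

```text
time: 35.8
tool_pos: [0.5587, 0.0732, 0.1738]
tool_rot: [3.141, -0.001, -3.071]
contact_force: [1.0, 0.3, -1.0]
opening: 0.0117
grip_force: 25.0
time: 36.4
tool_pos: [0.592, -0.0024, 0.1491]
tool_rot: [3.141, -0.002, 3.104]
contact_force: [0.5, -0.1, -0.9]
opening: 0.0115
grip_force: 25.0
tcp [592.7  -2.4 150.2]
top none
scene 136 rect ((596.802001953125, -0.7958545684814453), (61.144004821777344, 56.854286193847656), 88.41659545898438) enc ((597.135009765625, 0.5342298746109009), 38.3387451171875) bias [-3.5 -3.3] 0.1324609301402172
(array([593.2,  -3.3]), array([61. , 58.4]), -4.9, 88)
```

```bash
python3 -m handwheel '[0,-1,-20,0,0.05, 0,0,-13,0,0.05, 0,0,-2,0,0.05, 0,0,0,0,0.05, 0,0,0,0,0.05]'; python3 -m handwheel '[0,0,-3,0,0.05, 0,0,-2,0,0.05, 0,0,0,0,0.05]'
```

```text
time: 37.0
tool_pos: [0.593, -0.004, 0.1154]
tool_rot: [-3.142, 0.001, 3.103]
contact_force: [-1.0, -0.7, -0.9]
opening: 0.0118
grip_force: 25.0
time: 37.3
tool_pos: [0.5925, -0.004, 0.1096]
tool_rot: [3.141, -0.0, 3.103]
contact_force: [-0.1, 0.8, -1.0]
opening: 0.0117
grip_force: 25.0
```

```bash
python3 -m handwheel '[0,0,-2,0,0.05, 0,0,-1,0,0.05, 0,0,0,0,0.05]'
```

```text
time: 37.6
tool_pos: [0.5925, -0.004, 0.1065]
tool_rot: [3.141, -0.0, 3.103]
contact_force: [-0.1, -0.3, -0.9]
opening: 0.0119
grip_force: 25.0
```

```bash
python3 -m handwheel '[0,0,-1,0,0.05, 0,0,0,0,0.3, 0,0,0,0,0.3, 0,0,0,0,0.3, 0,0,15,0,0.3, 0,0,30,0,0.3, 0,0,20,0,0.3, 0,0,0,0,0.3]'; python3 -m handwheel '[-41,3,0,0,0.6, -41,3,0,0,0.6, -41,3,0,0,0.6, -41,3,0,0,0.6, 0,0,0,0,0.6, 0,0,0,0,0.6]'
python3 - <<'E'
from rep import *
for n in I:
    print(n,"RB",handle(n,(.593,.077),.111),"SB",handle(n,(.593,-.004),.111),"SS",handle(n,(.590,-.076),.103))
im=I["scene"][0]; cv2.imwrite("pics/c7.png",cv2.resize(im[170:290,220:380],None,fx=5,fy=5,interpolation=2))
E
```

```text
time: 38.4
tool_pos: [0.5942, -0.0042, 0.1738]
tool_rot: [-3.141, 0.006, 3.103]
contact_force: [0.6, -1.0, 0.1]
opening: 0.0274
grip_force: 0.0
time: 39.0
tool_pos: [0.4281, 0.008, 0.1705]
tool_rot: [3.142, 0.0, 3.103]
contact_force: [0.9, -0.7, -0.5]
opening: 0.0552
grip_force: 0.0
top RB (array([595. ,  76.2]), array([11.3, 23.9]), np.float64(166.8), 30, np.float64(0.1106)) SB (array([592.6,  -4.6]), array([28.8,  9.3]), np.float64(179.4), 39, np.float64(0.1108)) SS (array([588.5, -76.4]), array([29. ,  9.3]), np.float64(177.6), 36, np.float64(0.1024))
scene RB (array([593. ,  76.9]), array([18.7, 28.2]), np.float64(170.2), 40, np.float64(0.1081)) SB (array([594.3,  -4.3]), array([18.4, 29. ]), np.float64(6.4), 32, np.float64(0.1094)) SS (array([591.3, -76. ]), array([28.2, 19.8]), np.float64(10.6), 32, np.float64(0.1008))
```

View pics/c7.png

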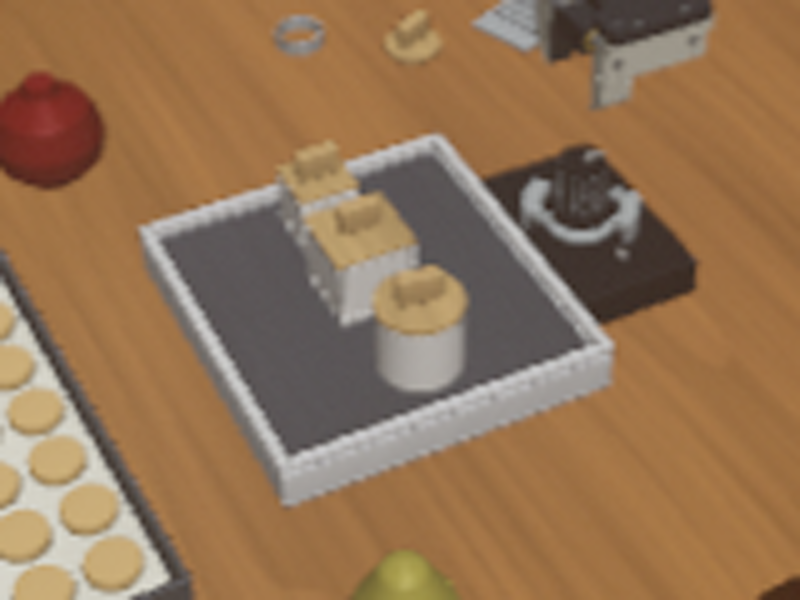

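Scene crop: all three pots covered and level (lids at (318,175), (360,230), (420,300)). The gripper is above the knob at (585,190). Gripping the knob.

```bash
python3 -m handwheel '[0,0,-40,0,0.6, 0,0,-30,0,0.6, 0,0,-12,0,0.6, 0,0,-4,0,0.6, 0,0,0,0,0.6, 0,0,0,0,0.6]'; python3 -m handwheel '[0,0,0,0,0.2, 0,0,0,0,0.2, 0,0,0,0,0.2, 0,0,0,0,0.2, 0,0,0,0,0.2, 0,0,0,0,0.2]' 50
```

```text
time: 39.7
tool_pos: [0.4295, 0.0078, 0.0852]
tool_rot: [-3.142, 0.001, 3.103]
contact_force: [0.3, 0.5, -0.8]
opening: 0.055
grip_force: 0.0
time: 40.3
tool_pos: [0.4289, 0.0082, 0.0851]
tool_rot: [3.141, 0.001, 3.103]
contact_force: [0.4, 4.2, 4.2]
opening: 0.0327
grip_force: 50.0
```

```bash
python3 -m handwheel '[0,0,-3,0,0.2, 0,0,-3,0,0.2, 0,0,-1,0,0.2, 0,0,0,0,0.2, 0,0,0,0,0.2]'
```

```text
time: 40.8
tool_pos: [0.4289, 0.0082, 0.0783]
tool_rot: [3.141, 0.001, 3.103]
contact_force: [-1.4, 4.2, 10.0]
opening: 0.033
grip_force: 50.0
```

```bash
python3 -m handwheel '[0,0,0,-0.14,0.2, 0,0,0,-0.14,0.2, 0,0,0,-0.14,0.2, 0,0,0,-0.14,0.2, 0,0,0,-0.14,0.2]'; python3 -m handwheel '[0,0,0,-0.14,0.2, 0,0,0,-0.14,0.2, 0,0,0,-0.14,0.2, 0,0,0,-0.14,0.2, 0,0,0,-0.14,0.2, 0,0,0,-0.02,0.2, 0,0,0,0,0.2]'; python3 -c "
from h import robot; s=robot.observe(); print(s['torque'],s['tool_rot'],s['contact_force'])"
```

```text
time: 41.3
tool_pos: [0.4283, 0.007, 0.0782]
tool_rot: [-3.14, 0.001, 2.398]
contact_force: [-4.0, -5.0, 10.1]
opening: 0.0332
grip_force: 50.0
time: 42.0
tool_pos: [0.4268, 0.0066, 0.0781]
tool_rot: [-3.137, 0.002, 1.684]
contact_force: [-8.5, -7.6, 15.3]
opening: 0.0327
grip_force: 50.0
[-1.48263595  1.72880207  0.30942952] [-3.13749576e+00  2.13249074e-03  1.68435326e+00] [-8.51123228 -7.58003591 15.29409701]
```

```bash
python3 -m handwheel '[0,0,3,0,0.2, 0,0,4,0,0.2, 0,0,0,0,0.2, 0,0,0,0,0.6, 0,0,0,0,0.6, 0,0,0,0,0.6, 0,0,0,0,0.6, 0,0,0,0,0.6]'; python3 -m handwheel '[0,0,30,0,0.6, 0,0,40,0,0.6, 0,0,30,0,0.6, -20,35,10,0,0.6, -20,40,0,0,0.6, -20,40,0,0,0.6, -10,40,0,0,0.6, 0,0,0,0,0.6]'
python3 - <<'E'
from rep import *
for n in I:
    print(n,"RB",handle(n,(.593,.077),.111),"SB",handle(n,(.593,-.004),.111),"SS",handle(n,(.590,-.076),.103),"knob",handle(n,(.428,.008),.09))
im=I["top"][0]; cv2.imwrite("pics/c8.png",cv2.resize(im[120:240,270:370],None,fx=5,fy=5,interpolation=2))
E
```

```text
time: 42.8
tool_pos: [0.4286, 0.008, 0.0847]
tool_rot: [3.142, 0.0, 1.683]
contact_force: [-0.2, 0.8, 0.7]
opening: 0.055
grip_force: 0.0
time: 43.6
tool_pos: [0.3569, 0.1665, 0.1949]
tool_rot: [3.141, -0.001, 1.688]
contact_force: [0.4, -0.1, 0.2]
opening: 0.0551
grip_force: 0.0
top RB (array([591.7,  76.6]), array([12.1, 30.1]), np.float64(169.4), 39, np.float64(0.1103)) SB (array([593. ,  -4.4]), array([28.8,  9.3]), np.float64(177.8), 38, np.float64(0.1111)) SS (array([604.7, -80.6]), array([11.3, 27.1]), np.float64(171.1), 34, np.float64(0.1032)) knob (array([427.3,   8.4]), array([31.8, 31.6]), np.float64(179.4), 101, np.float64(0.0908))
scene RB (array([593.2,  76.7]), array([19.6, 31.2]), np.float64(172.9), 39, np.float64(0.109)) SB (array([594.5,  -3.4]), array([20.4, 29.6]), np.float64(6.2), 36, np.float64(0.1087)) SS (array([603.8, -78.7]), array([21.9, 23.8]), np.float64(2.3), 32, np.float64(0.1002)) knob (array([429. ,   8.6]), array([38.4, 31.4]), np.float64(55.7), 63, np.float64(0.0889))
```

View pics/c8.png

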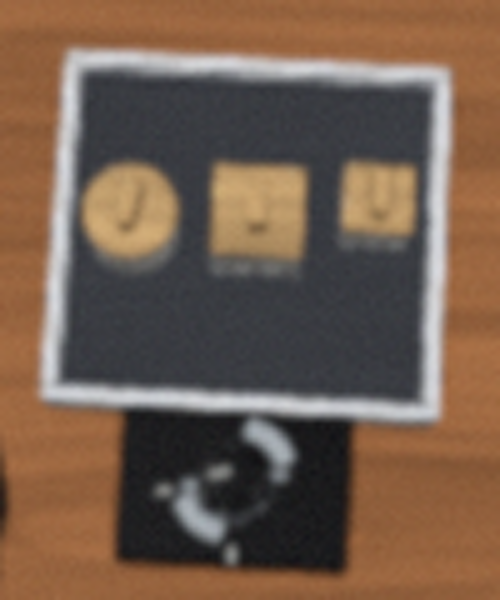

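Knob is up, pointer at (218,470) turned about 80°. The small square pot with its lid was knocked about 15 mm, to (380,198). Check it is still seated.

```bash
python3 - <<'E'
from rep import *
q=(.606,-.079)
for n in I:
    im,d=I[n]; X=cloud(n,d)
    print(n,handle(n,q,.103,.025))
    m=patch(n,X,im,q,.076,.09,.04); v,u=np.nonzero(m); c,s,a=rect(onplane(n,np.c_[u,v],.081)); print(" disc",c+B[n],s,a,len(v))
    m=patch(n,X,im,q,.04,.073,.05,lambda i:i.min(2)>110); print(" wall pts",m.sum(),X[m].min(0).round(3),X[m].max(0).round(3))
    m=patch(n,X,im,q,.076,.09,.025); A=X[m]; c=np.linalg.lstsq(np.c_[A[:,:2],np.ones(len(A))],A[:,2],rcond=None)[0]; print(" tilt",c[:2].round(3),"disc z",np.median(A[:,2]).round(4))
im=I["scene"][0]; cv2.imwrite("pics/c9.png",cv2.resize(im[185:265,250:350],None,fx=8,fy=8,interpolation=2)[:600])
E
```

```text
top (array([603.9, -80.8]), array([10.3, 29.8]), np.float64(171.4), 34, np.float64(0.1029))
 disc [605.7 -80.6] [42.9 41.4] 0.4 150
 wall pts 20 [ 0.584 -0.127  0.041] [ 0.626 -0.121  0.051]
 tilt [-0.033 -0.012] disc z 0.0813
scene (array([605.2, -79.9]), array([19.8, 29.9]), np.float64(5.4), 31, np.float64(0.1012))
 disc [605.3 -80.6] [48.7 44.4] -3.9 91
 wall pts 75 [ 0.587 -0.124  0.04 ] [ 0.635 -0.057  0.073]
 tilt [-0.046 -0.087] disc z 0.0809
```

View pics/c9.png

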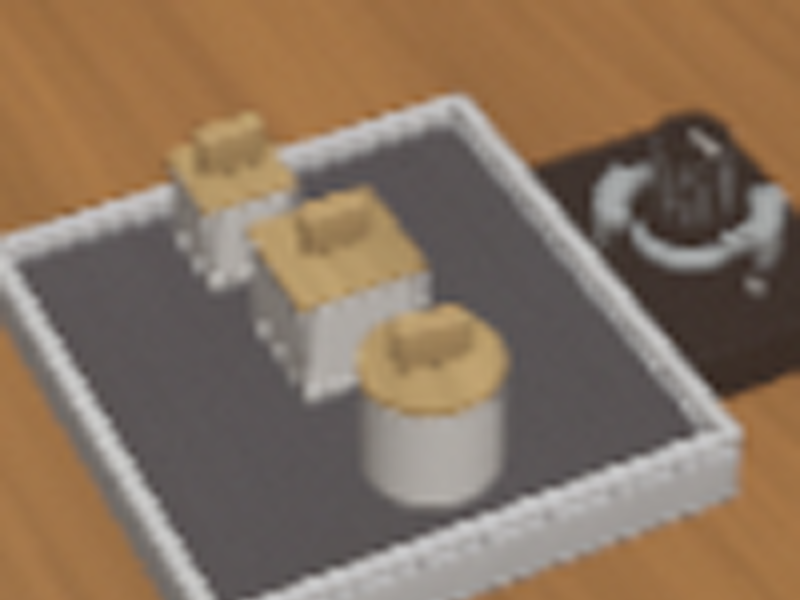

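Crop: all three lids sit flush on their pots. The moved small square pot (230,205) has its disc top at 81 mm, as expected for seated, and is well inside the plate. The knob at (695,170) is up and turned. Handing in.

```bash
python3 -c "
from cell import robot; print(robot.hand_in())"
```

```text
the job is handed in; nothing more can be done
None
```

The job is handed in, though the hand-in call returned no verdict: all three white pots (round big, square big, square small) stand on the plate with their own lids seated, and the knob is turned to its stop and sprung up.

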